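# Turn a document case label side up for scanning

## Task

The flat document case lies with its red label side face down. Turn it over: push it up the sloping side of the polished steel rest until it stands leaning there, then bring it over and lay it flat, red label side up, inside the white border of the blue scanning mat, lined up with the mat. Do not disturb the mug, the tape roll or the stapler.

Things in the scene. Friction and masses are not known exactly. Their poses are not given: they have to be found in the camera images.
- case: loose flat rigid case, 190 (x) x 140 (y) x 16 (z) mm, 0.18 to 0.33 kg, too wide to grip while flat. Origin at its centre. Its -z face is red with a white paper label, its +z face plain black. It starts flat on the table, black up, x roughly along the rest's x, between the rest and the mat. Friction on the table about 0.6
- rest: fixed tent of polished steel sheet (friction about 0.2), 260 mm long (x), 104 mm wide (y) at the foot, 78 mm high, ridge 10 mm wide. Origin on the table under mid-ridge. Both long sides slope at 59 degrees from the table, starting 52 mm from the origin. Left or right of the case. A case pushed squarely into it climbs, and leans by itself with its lower edge at the foot, upper 49 mm above the ridge
- mat: blue scanning mat lying flat on the table on the other side of the case, 230 mm (its x) x 180 mm (its y), under 2 mm thick, fixed, no obstacle; a white line runs just inside its edge. Origin at its centre on the table
- mug: white ceramic mug, 80 mm across, 95 mm high, standing beyond the work; origin under its centre
- tape_roll: tan ring, an empty tape roll core, 100 mm across, 48 mm high, lying flat beyond the work; origin under its centre
- stapler: grey and black stapler, 140 mm long (its y), 50 mm wide, 41 mm high, beyond the work; origin under its centre
There are look-alikes about, which are no part of the job. Of the things that look like the case, the larger one is meant.

How it is judged (in metres and radians):
On the way:
1. the case stands tilted up by 45 degrees or more against the rest (angle between case's own z axis and vertical between 0.785 and 1.6 rad and contact force between case and rest above 0.1 N), for 0.2 s.
At the end, for the whole second after the job is handed in: The case lies flat and still on the table, red label side up (within 6 degrees), its centre within 25 mm of the mat's centre along each of the mat's axes and its long side within 14 degrees of the mat's long side (angle between case's own z axis and vertical above 3.03 rad and height (world z) of case below 0.013 m and x of case in the frame of mat between -0.025 and 0.025 m and y of case in the frame of mat between -0.025 and 0.025 m and angle between the x axis of case and the x axis of mat, either way round below 0.25 rad and linear speed of case below 0.02 m/s); the robot touches nothing.
It fails at once if the mug is moved by more than 30 mm (distance of mug from where it was at the start of the episode above 0.03 m).
It fails at once if the tape roll is moved by more than 30 mm (distance of tape_roll from where it was at the start of the episode above 0.03 m).
It fails at once if the stapler is moved by more than 30 mm (distance of stapler from where it was at the start of the episode above 0.03 m).
It also fails if it takes over 64 s, if anything falls off the work surface, if the arm or the gripper's body presses on something with over 40 N, if the wrist force passes 120 N, or if a joint passes its speed limit or range.

## Robot

A 6-joint arm with a two-finger parallel gripper is mounted at the origin on the work surface. World frame = base frame: x ahead of the robot, y to its left, z up, the work surface at z = 0. Lengths are in m, angles in degrees, forces in N, time in s.
With the tool pointing down it reaches from about 0.375 to 0.975 m from the base axis. Payload 3.8 kg.
Tool frame: the origin (TCP) lies at the very end of the fingers, on their centre line; the grasp point (between the pads) lies arm.tcp_to_grasp behind it (arm.tcp_to_grasp is the distance from the TCP to the grasp point, in m); z points along the fingers, y is the direction in which the jaws open and shut (so a half turn about z gives the same grasp; the last joint's range is limited). The gripper opens to 85 mm and grips with 20 to 120 N. Pads are 22 mm wide; open, the fingers measure 114 mm over their backs; the gripper's body (76 mm by 85 mm) begins 54 mm behind the grasp point. The pads swing forward as they close: fully open they stand 13 mm farther back than shut.
Start: joints at [-69.437, 15.12, 91.902, -0, 72.978, -2.114], TCP at [0.26, -0.623, 0.231] pointing down, gripper open.
Joint ranges: [-150.88, 150.88], [-54.13, 125.18], [17.81, 147.31], [-75.09, 255.09], [0, 152.58], [-146.25, 146.25]. Speed limits (degrees/s): [147.25, 147.25, 180, 180, 180, 180].

## Interface

Orientations are given as [roll, pitch, yaw] about the fixed x, y, z axes, in that order (R = Rz(yaw) Ry(pitch) Rx(roll)).
In Python, from plant import arm gives the robot as it stands. The module is installed in compiled form; this text tells all that it offers.
- The arm moves only by the tool servo_tool, never from a script. Its argument "rows" is a list of rows, each a list of 3 entries, a list of its own where there are three numbers: the finger opening in m, from 0 to 0.0854, then the shift along the tool's x, y, z in m, then the turn about the tool's z in rad. A call has 1 to 8 rows; each row is the pose to reach, as a shift and turn from the pose commanded when the call began, along the tool's axes at that moment; what a row does not reach only later rows make up. A row lasts 1/12 s, in which the tool goes at most 41.7 mm and 7.16 degrees, less where a joint would pass 70% of its speed; a pose out of reach is approached as far as the arm can. A call with a gripper value outside its range is refused whole. The fingers move at their own pace and stop on an object; "force" is the grip in N (left out, the last holds). Time passes only in rows, so rows that repeat a pose let the fingers close. It gives the time, the measured TCP pose, the force and the opening at its end, in the units of the state.
- arm.observe(): the state, without advancing time (a new reading comes with each control period).
- arm.camera(name): name is "scene" or "side" or "wrist"; returns a dict with "image" (400x640x3 uint8, blue, green, red), "mtx" (3x3 intrinsics, pixels), "rvec" (rotation vector, rad) and "tvec" (3), from world to camera coordinates, as OpenCV has them; the wrist camera has in their place "tool_from_camera" (4x4, takes a point from camera to tool coordinates, whose origin is the TCP and whose axes are the flange's). Camera axes: x right, y down, z forward; pixel columns grow to the right and rows downward; lengths in m; the calibration is good to about 2 mm. A picture is of the moment at which its call begins: read the wrist's pose just before it. There is no depth.
- arm.hand_in(): hands the job in, once; it reports no verdict.
Trained networks look in the newest picture that a camera, given by its name, has taken for a name from the list of things; names that differ only in an ending like _2 or _b are one class to them, and where a whole thing is asked for, a point or a joint stands for the part that bears it (a point fixed in the world has none). Each returns a list of dicts, best first, with "p" (0 to 1); they miss things now and then, are a little off and sometimes report something else, mostly with a low value. They report only what shows in the picture. A call takes as long as a camera call. They do not tell look-alikes from the thing itself.
- arm.find_in(target, camera): "location" ([x, y, z] in m, in world coordinates, good to about 4 mm: the middle of the surface that is visible of it).
- arm.pinpoint(target, camera): "location" ([x, y, z] in m, in world coordinates, good to about 4 mm: a listed point, or the origin of a listed thing).
The state is a dict: "t": time; "joint_positions": joint angles; "qd": joint speeds; "joint_torque": joint torques, N m; "ee_pos": TCP position; "ee_rot": TCP orientation; "ft_force": force on the tool from outside, world axes, zero at the start; "wrist_torque": the same for the moment, N m; "opening": finger opening in m.
Only numpy, scipy, OpenCV 4.12 (cv2) and the standard library are available. Lean on these libraries where they do the work, as an engineer would, in place of code of your own. Each camera call takes 0.05 s, during which the arm holds its last target.

## Working session

There is one attempt and no reset: what is moved stays moved. The work goes in short steps, Python scripts to look and compute and a tool call to move; the robot and the scene stay as the last step left them, time stands still between calls to the robot, and variables do not carry over. Pictures are saved under pics/ and viewed, and the job is handed in when it is done.

Besides the shell and the picture viewer there is one more tool, called by a JSON object that holds its "method" and its "body", one argument or row to a line. servo_tool: Moves the arm, as the interface text tells. Its arguments: {"type":"object","properties":{"rows":{"type":"array","items":{"type":"array"}},"force":{"type":"number"}},"required":["rows"]}

```bash
mkdir -p pics; cat > h.py <<'E'
import numpy as np, cv2
from plant import arm
def snap(cam,fn):
    s=arm.observe(); c=arm.camera(cam); cv2.imwrite('pics/'+fn,c['image']); return s,c
def ray(c,uv,z):
    R=cv2.Rodrigues(np.array(c['rvec'],float))[0]; t=np.array(c['tvec'],float).ravel()
    K=np.array(c['mtx']); d=R.T@np.linalg.inv(K)@np.array([uv[0],uv[1],1.]); o=-R.T@t
    return o+d*(z-o[2])/d[2]
def proj(c,P):
    return cv2.projectPoints(np.array(P,float).reshape(-1,1,3),np.array(c['rvec'],float),np.array(c['tvec'],float),np.array(c['mtx'],float),None)[0].reshape(-1,2)
E
python3 - <<'E'
from h import *
print(arm.tcp_to_grasp, arm.observe())
for cam in ['scene','side','wrist']:
    s,c=snap(cam,cam+'0.png')
    for n in ['case','rest','mat','mug','tape_roll','stapler']:
        for f in (arm.find_in,arm.pinpoint):
            print(cam,n,f.__name__,[(np.round(d['location'],3).tolist(),round(d['p'],2)) for d in f(n,cam)])
E
```

```text
0.0187 {'t': 0.0, 'joint_positions': array([-6.94358181e+01,  1.51682981e+01,  9.19823944e+01,  8.75214645e-04,
        7.29768799e+01, -2.11501024e+00]), 'qd': array([ 0.08891981, -0.03960538,  0.04743822,  0.03885056,  0.12613415,
       -0.03248692]), 'joint_torque': array([ 2.53276939e-04, -5.15117097e+01, -3.67309678e+01, -2.48438819e-04,
        1.28135699e-02, -1.78984465e-05]), 'ee_pos': array([ 0.25999571, -0.62211968,  0.22996139]), 'ee_rot': array([-1.79872545e+02, -5.54384675e-03,  2.26789288e+01]), 'ft_force': array([-0.39381099, -0.05013027,  0.09195892]), 'wrist_torque': array([ 0.00459475,  0.01799146, -0.0009281 ]), 'opening': 0.08541339336943236}
scene case call [([0.56, 0.016, 0.009], 0.94), ([0.305, -0.297, 0.004], 0.58)]
scene case call [([0.538, 0.018, 0.002], 0.83)]
scene rest call [([0.567, 0.215, 0.04], 0.55)]
scene rest call [([0.535, 0.218, -0.002], 0.95)]
scene mat call [([0.55, -0.211, 0.002], 0.9)]
scene mat call [([0.531, -0.212, 0.003], 0.95)]
scene mug call []
scene mug call [([0.784, 0.018, -0.004], 0.86)]
scene tape_roll call [([0.798, -0.146, 0.036
[... 492 characters left out ...]
[0.53, -0.22, 0.004], 0.7)]
side mat call [([0.531, -0.21, 0.003], 0.84)]
side mug call [([0.779, -0.005, 0.06], 0.72)]
side mug call [([0.784, 0.02, -0.001], 0.87)]
side tape_roll call [([0.786, -0.16, 0.033], 0.61)]
side tape_roll call [([0.786, -0.151, 0.0], 0.73), ([0.543, 0.013, 0.007], 0.38)]
side stapler call [([0.758, 0.144, 0.032], 0.68)]
side stapler call [([0.772, 0.148, -0.003], 0.71)]
wrist case call [([0.283, -0.302, 0.008], 0.86)]
wrist case call [([0.286, -0.298, 0.007], 0.58)]
wrist rest call []
wrist rest call []
wrist mat call []
wrist mat call []
wrist mug call []
wrist mug call []
wrist tape_roll call []
wrist tape_roll call []
wrist stapler call []
wrist stapler call []
```

View pics/scene0.png

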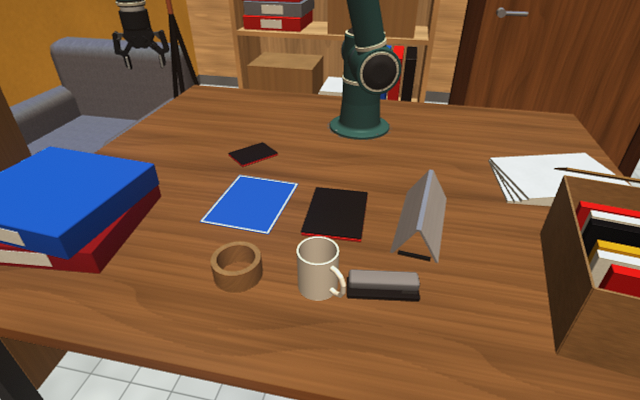

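View pics/side0.png

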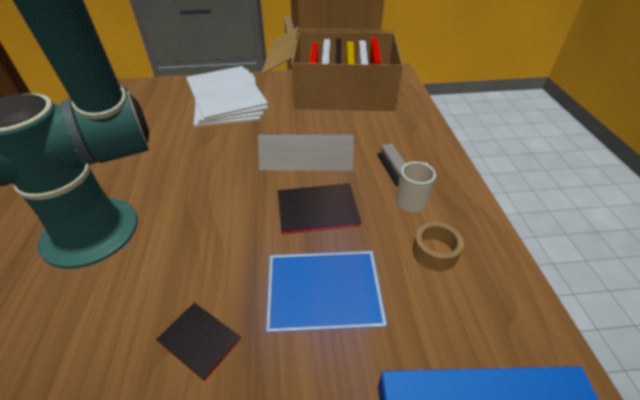

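The large black slab at scene pixel (335,213), side (318,208), is a candidate for the case. The smaller slab at scene (253,154), side (198,340), is the look-alike. The red and black books on the shelf and in the box could also be mistaken for it. I'll choose the larger one between the rest and the mat, and check it in a crop.

```bash
cat >> h.py <<'E'
def topdown(c,z,x0=.2,x1=.9,y0=-.4,y1=.4,s=1000):
    # rows: x descending, cols: y descending
    W=int((y1-y0)*s);H=int((x1-x0)*s)
    src=proj(c,[[x1,y1,z],[x1,y0,z],[x0,y0,z],[x0,y1,z]]).astype(np.float32)
    dst=np.float32([[0,0],[W,0],[W,H],[0,H]])
    return cv2.warpPerspective(c['image'],cv2.getPerspectiveTransform(src,dst),(W,H))
def rects(m,x1=.9,y1=.4,s=1000):
    for k in sorted(cv2.findContours(m,cv2.RETR_EXTERNAL,cv2.CHAIN_APPROX_NONE)[0],key=cv2.contourArea)[::-1][:5]:
        if cv2.contourArea(k)<3000: continue
        (u,v),(w,h),a=cv2.minAreaRect(k)
        print('ctr x %.3f y %.3f  size %.0f %.0f ang %.1f'%(x1-v/s,y1-u/s,w,h,a), 'area',cv2.contourArea(k))
E
python3 - <<'E'
from h import *
for cam in ['scene','side']:
    s,c=snap(cam,cam+'1.png')
    t=topdown(c,.016); m=(t.max(2)<70).astype(np.uint8)*255
    m=cv2.morphologyEx(m,cv2.MORPH_OPEN,np.ones((5,5)))
    print(cam,'black');rects(m)
    t=topdown(c,.001); b=t.astype(int); m=((b[...,0]>b[...,2]+60)|(b.min(2)>215)).astype(np.uint8)*255
    print(cam,'blue');rects(m)
    cv2.imwrite(f'pics/td_{cam}1.png',cv2.resize(t,None,fx=.8,fy=.8))
    c2=c['image']; cr=c2[140:280,270:480] if cam=='scene' else c2[120:260,230:440]
    cv2.imwrite(f'pics/cr_{cam}1.png',cv2.resize(cr,None,fx=3,fy=3))
E
```

```text
scene black
ctr x 0.544 y 0.014  size 194 139 ang 88.0 area 26267.0
ctr x 0.301 y -0.294  size 94 125 ang 40.7 area 11190.0
ctr x 0.791 y 0.148  size 40 140 ang 87.0 area 3712.0
scene blue
ctr x 0.529 y -0.212  size 169 222 ang 3.1 area 36226.5
side black
ctr x 0.540 y 0.012  size 185 138 ang 87.6 area 24770.5
ctr x 0.291 y -0.301  size 90 123 ang 40.4 area 10723.5
side blue
ctr x 0.531 y -0.211  size 167 217 ang 3.0 area 35771.5
```

View pics/cr_scene1.png

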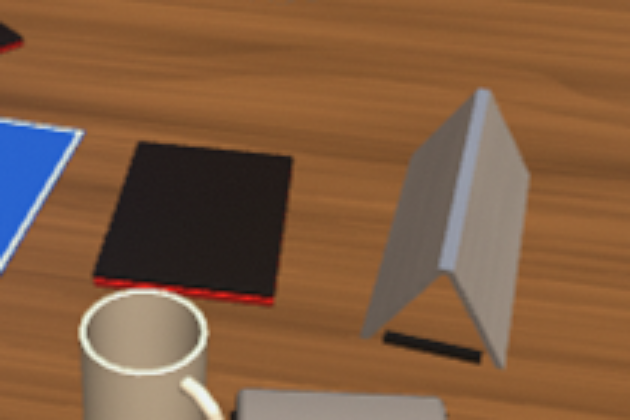

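View pics/td_scene1.png

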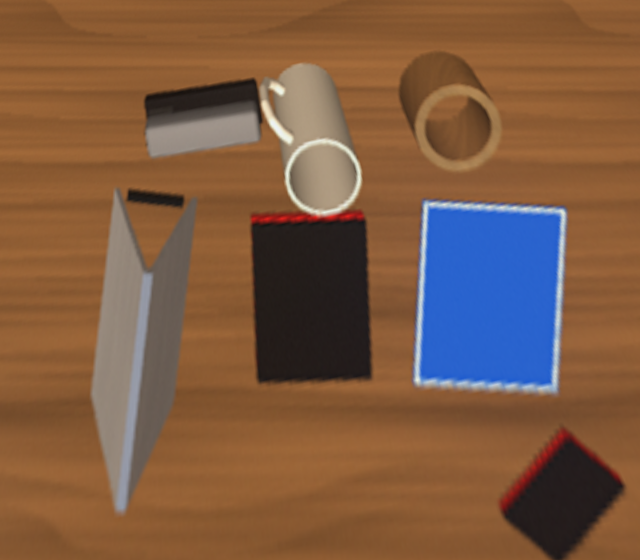

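```bash
python3 - <<'E'
from h import *
s,c=snap('scene','s2.png')
P={k:ray(c,uv,0.0)[:2] for k,uv in dict(nl=(391,252),nr=(437.7,262.3),fl=(407.3,193.3),fr=(446,198.3)).items()}
print(P, np.mean(list(P.values()),0))
for a,b in (('fl','nl'),('fr','nr')):
    d=P[b]-P[a]; print(np.hypot(*d),np.degrees(np.arctan2(d[1],d[0])))
# model overlay
def box(x,y,yaw,L,W,h):
    a=np.radians(yaw);R=np.array([[np.cos(a),-np.sin(a)],[np.sin(a),np.cos(a)]])
    q=np.array([[L,W],[L,-W],[-L,-W],[-L,W]])/2
    return np.c_[(R@q.T).T+[x,y],np.full(4,h)]
for yaw in (-5,-6,-7):
  im=c['image'].copy()
  S=4; im=cv2.resize(im,None,fx=S,fy=S,interpolation=cv2.INTER_CUBIC)
  for b in (box(.535,.218,yaw,.26,.104,0),box(.535,.218,yaw,.26,.010,.078),box(.540,.014,2.2,.19,.14,.016),box(.53,-.2115,-3,.23,.18,.001)):
    cv2.polylines(im,[((proj(c,b)+.5)*S).astype(int)],True,(0,255,0),1)
  cv2.imwrite(f'pics/ov{-yaw}.png',im[160*S:275*S,200*S:450*S][:, -800:] )
  
E
```

```text
{'nl': array([0.65118934, 0.15718888]), 'nr': array([0.66289118, 0.25738991]), 'fl': array([0.40520947, 0.18533241]), 'fr': array([0.40763843, 0.28673901])} [0.53173211 0.22166255]
0.24758464297892754 -6.527052721875069
0.25693449554932624 -6.559096001207745
```

View pics/ov6.png

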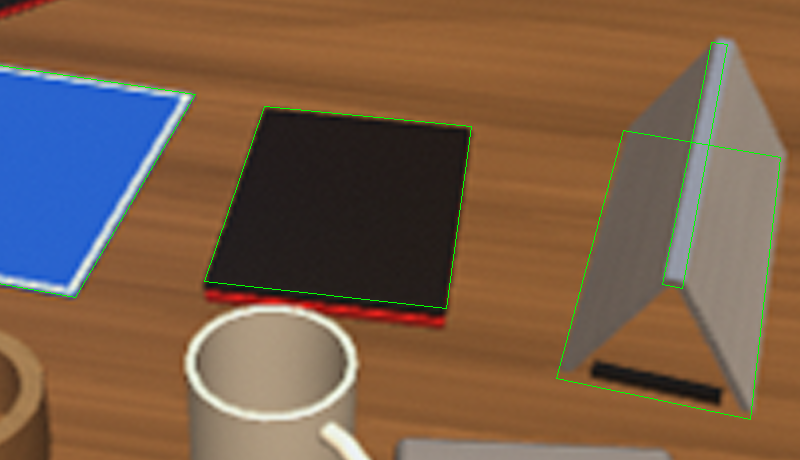

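```bash
cat >> h.py <<'E'
from scipy.spatial.transform import Rotation as Ro
def go(x,y,z,yaw):
    s=arm.observe(); R=Ro.from_euler('xyz',s['ee_rot'],degrees=True).as_matrix()
    d=R.T@(np.array([x,y,z])-s['ee_pos']); dy=(yaw-s['ee_rot'][2]+180)%360-180
    print('t %.2f shift %s turn %.3f'%(s['t'],np.round(d,4),-np.radians(dy)), 'pos',np.round(s['ee_pos'],4),'rot',np.round(s['ee_rot'],2),'F',np.round(s['ft_force'],1),'op',round(s['opening'],4))
E
python3 -c "
from h import *
go(.537,-.085,.1,83.5)"
```

```text
t 2.10 shift [ 0.4627 -0.3895  0.1313] turn -1.062 pos [ 0.2603 -0.6228  0.2313] rot [-180.     -0.     22.68] F [ 0.1 -0.3  0.1] op 0.0852
```

{"method": "servo_tool", "body": {
  "rows": [
    [0.085,[0.463,-0.39,0.131],-1.062],
    [0.085,[0.463,-0.39,0.131],-1.062],
    [0.085,[0.463,-0.39,0.131],-1.062],
    [0.085,[0.463,-0.39,0.131],-1.062],
    [0.085,[0.463,-0.39,0.131],-1.062],
    [0.085,[0.463,-0.39,0.131],-1.062],
    [0.085,[0.463,-0.39,0.131],-1.062],
    [0.085,[0.463,-0.39,0.131],-1.062]
  ]
}}

```text
t: 2.77
ee_pos: [0.4098, -0.3314, 0.1607]
ee_rot: [180.0, 0.0, 80.3]
ft_force: [1.6, 0.2, -0.1]
opening: 0.0849
```

```bash
python3 -c "
from h import *
go(.537,-.085,.03,83.5)"
```

```text
t 2.77 shift [0.2643 0.0838 0.1307] turn -0.056 pos [ 0.4098 -0.3314  0.1607] rot [1.7995e+02 2.0000e-02 8.0300e+01] F [ 1.6  0.2 -0.1] op 0.0849
```

{"method": "servo_tool", "body": {
  "rows": [
    [0.085,[0.26,0.084,0.13],-0.056],
    [0.085,[0.26,0.084,0.13],-0.056],
    [0.085,[0.26,0.084,0.13],-0.056],
    [0.085,[0.26,0.084,0.13],-0.056],
    [0.085,[0.26,0.084,0.13],-0.056],
    [0.085,[0.26,0.084,0.13],-0.056],
    [0.085,[0.26,0.084,0.13],-0.056],
    [0.085,[0.26,0.084,0.13],-0.056]
  ]
}}

```text
t: 3.43
ee_pos: [0.5373, -0.0873, 0.0284]
ee_rot: [-179.9, -0.1, 83.4]
ft_force: [-1.1, 0.6, 0.9]
opening: 0.0846
```

```bash
python3 -c "
from h import *
go(.537,-.085,-0.005,83.5)"
```

```text
t 3.43 shift [ 0.0021 -0.0005  0.0334] turn -0.003 pos [ 0.5373 -0.0873  0.0284] rot [-1.7985e+02 -1.0000e-01  8.3350e+01] F [-1.1  0.6  0.9] op 0.0846
```

{"method": "servo_tool", "body": {
  "rows": [
    [0.085,[0,0,0.015],0],
    [0.085,[0,0,0.03],0],
    [0.085,[0,0,0.034],0],
    [0.085,[0,0,0.036],0],
    [0.085,[0,0,0.036],0],
    [0.085,[0,0,0.036],0]
  ]
}}

```text
t: 3.93
ee_pos: [0.5378, -0.0923, -0.0044]
ee_rot: [179.9, 0.0, 83.1]
ft_force: [0.3, -0.3, 0.1]
opening: 0.085
```

```bash
python3 - <<'E'
from h import *
go(.537,-.085,-0.012,83.5)
s,c=snap('side','s3.png'); cv2.imwrite('pics/s3c.png',cv2.resize(c['image'][120:290,230:440],None,fx=3.5,fy=3.5))
E
```

```text
t 3.93 shift [ 0.0072 -0.0017  0.0076] turn -0.006 pos [ 0.5378 -0.0923 -0.0044] rot [1.7993e+02 1.0000e-02 8.3140e+01] F [ 0.3 -0.3  0.1] op 0.085
```

View pics/s3c.png

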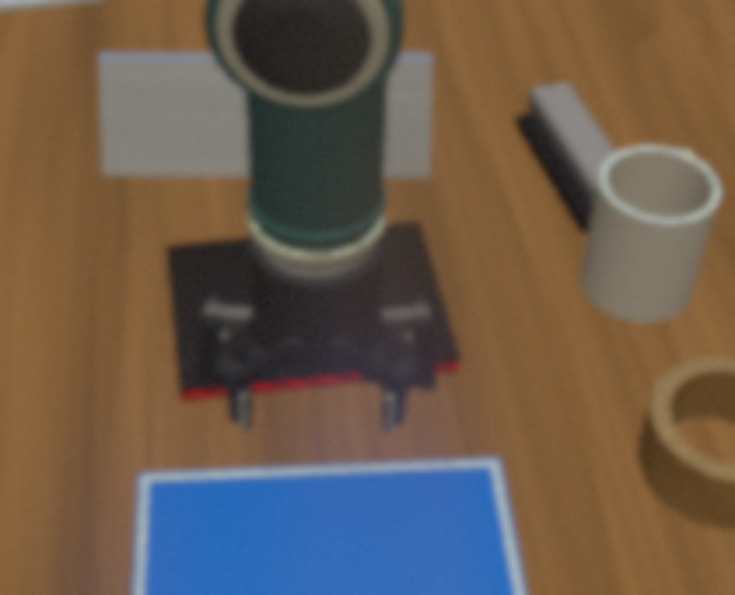

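{"method": "servo_tool", "body": {
  "rows": [
    [0.085,[0,0,0.003],0],
    [0.085,[0,0,0.005],0],
    [0.085,[0,0,0.005],0],
    [0.085,[0,0,0.005],0]
  ]
}}

```text
t: 4.32
ee_pos: [0.5371, -0.0917, -0.0102]
ee_rot: [-180.0, -0.0, 83.2]
ft_force: [-0.4, 0.5, -1.3]
opening: 0.085
```

```bash
python3 - <<'E'
from h import *
go(.5625,.140,-0.010,83.5)
E
```

```text
t 4.32 shift [ 2.331e-01 -2.300e-03 -2.000e-04] turn -0.006 pos [ 0.5371 -0.0917 -0.0102] rot [-179.99   -0.     83.17] F [-0.4  0.5 -1.3] op 0.085
```

{"method": "servo_tool", "body": {
  "rows": [
    [0.085,[0.01,0,0],0],
    [0.085,[0.025,0,0],0],
    [0.085,[0.04,0,0],0],
    [0.085,[0.055,0,0],0],
    [0.085,[0.07,0,0],0],
    [0.085,[0.085,0,0],0],
    [0.085,[0.1,0,0],0],
    [0.085,[0.1,0,0],0]
  ]
}}

```text
t: 4.98
ee_pos: [0.5494, 0.0101, -0.0101]
ee_rot: [180.0, -0.0, 83.3]
ft_force: [-0.4, -0.8, 0.5]
opening: 0.0848
```

```bash
python3 - <<'E'
from h import *
go(.5625,.140,-0.010,83.5)
s,c=snap('side','s4.png'); cv2.imwrite('pics/s4c.png',cv2.resize(c['image'][120:290,230:440],None,fx=3.5,fy=3.5))
E
```

```text
t 4.98 shift [ 0.1305 -0.0021  0.    ] turn -0.004 pos [ 0.5494  0.0101 -0.0101] rot [ 1.7998e+02 -4.0000e-02  8.3300e+01] F [-0.4 -0.8  0.5] op 0.0848
```

View pics/s4c.png

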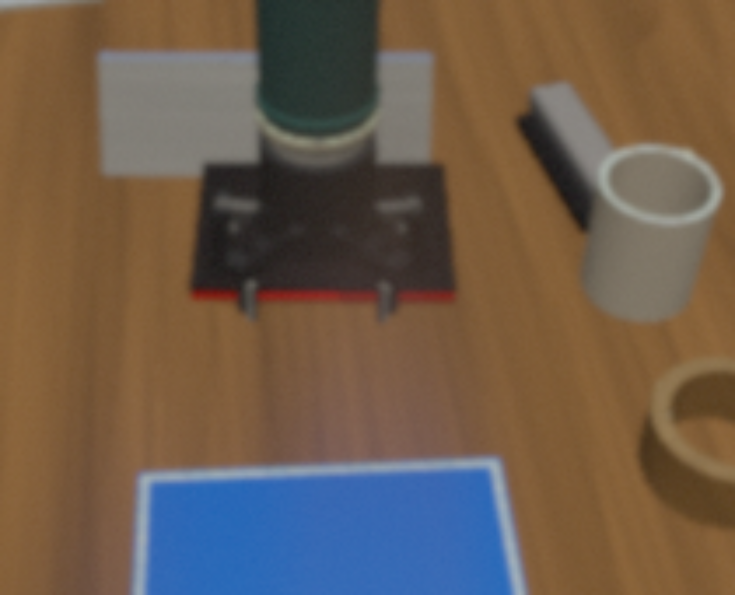

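The case is square on both fingers and about to meet the rest. Next I push it up the slope.

{"method": "servo_tool", "body": {
  "rows": [
    [0.085,[0.015,0,0],0],
    [0.085,[0.03,0,0],0],
    [0.085,[0.045,0,0],0],
    [0.085,[0.06,0,0],0],
    [0.085,[0.075,0,0],0],
    [0.085,[0.09,0,0],0],
    [0.085,[0.105,0,0],0],
    [0.085,[0.112,0,0],0]
  ]
}}

```text
t: 5.7
ee_pos: [0.5621, 0.1192, -0.0105]
ee_rot: [-180.0, 0.0, 83.2]
ft_force: [-0.5, -2.2, -2.1]
opening: 0.0849
```

```bash
python3 - <<'E'
from h import *
go(.5625,.140,-0.010,83.5)
s,c=snap('side','s5.png'); a=cv2.resize(c['image'][100:270,230:440],None,fx=2,fy=2)
s,c=snap('scene','s5b.png'); b=cv2.resize(c['image'][120:290,270:480],None,fx=2,fy=2)
cv2.imwrite('pics/s5c.png',np.hstack([a,b])[:,:800])
E
```

```text
t 5.70 shift [ 0.0207 -0.0021 -0.0005] turn -0.005 pos [ 0.5621  0.1192 -0.0105] rot [-1.7996e+02  3.0000e-02  8.3220e+01] F [-0.5 -2.2 -2.1] op 0.0849
```

View pics/s5c.png

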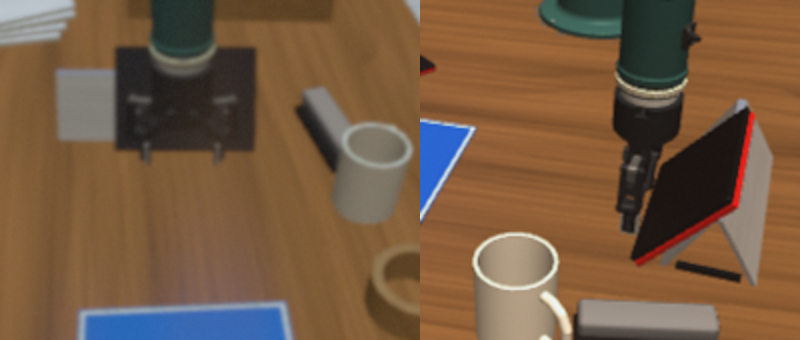

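{"method": "servo_tool", "body": {
  "rows": [
    [0.085,[0.006,0,0],0],
    [0.085,[0.012,0,0],0],
    [0.085,[0.017,0,0],0],
    [0.085,[0.02,0,0],0],
    [0.085,[0.02,0,0],0]
  ]
}}

```text
t: 6.22
ee_pos: [0.5648, 0.1391, -0.0102]
ee_rot: [180.0, -0.0, 83.2]
ft_force: [-1.2, -0.4, 0.1]
opening: 0.085
```

```bash
python3 - <<'E'
from h import *
go(.5625,.140,-0.010,83.5)
s,c=snap('side','s6.png'); a=cv2.resize(c['image'][100:270,230:440],None,fx=2,fy=2)
s,c=snap('scene','s6b.png'); b=cv2.resize(c['image'][120:290,270:480],None,fx=2,fy=2)
cv2.imwrite('pics/s6c.png',np.hstack([a,b])[:,:800])
E
```

```text
t 6.22 shift [ 0.0006 -0.0024 -0.0002] turn -0.005 pos [ 0.5648  0.1391 -0.0102] rot [ 1.800e+02 -1.000e-02  8.319e+01] F [-1.2 -0.4  0.1] op 0.085
```

View pics/s6c.png

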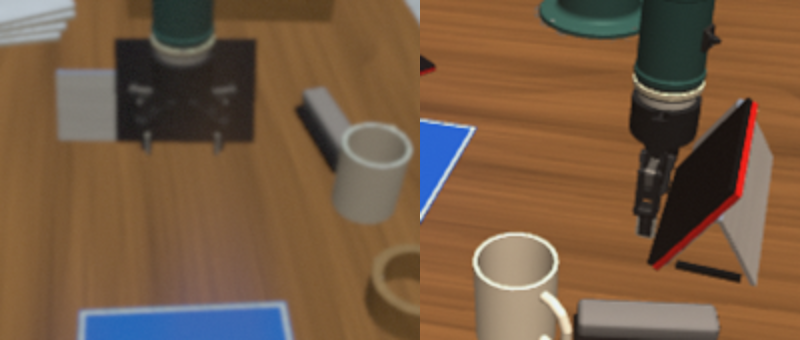

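{"method": "servo_tool", "body": {
  "rows": [
    [0.085,[0.003,0,0],0],
    [0.085,[0.006,0,0],0],
    [0.085,[0.006,0,0],0]
  ]
}}

```text
t: 6.57
ee_pos: [0.5649, 0.1399, -0.0102]
ee_rot: [-179.9, 0.4, 83.4]
ft_force: [-1.3, -19.9, 3.7]
opening: 0.0849
```

```bash
python3 - <<'E'
from h import *
go(.5625,.140,-0.010,83.5)
s,c=snap('scene','s7b.png'); b=cv2.resize(c['image'][150:270,340:480],None,fx=5,fy=5)
cv2.imwrite('pics/s7c.png',b)
E
```

```text
t 6.57 shift [-0.0002 -0.0024 -0.0002] turn -0.003 pos [ 0.5649  0.1399 -0.0102] rot [-179.94    0.45   83.35] F [ -1.3 -19.9   3.7] op 0.0849
```

View pics/s7c.png

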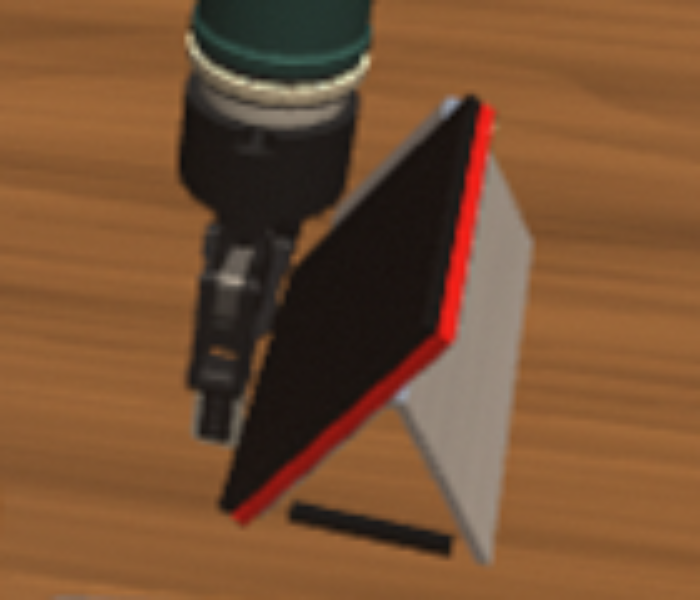

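Seated: it leans flat on the slope, with a 20 N stop against the foot. Now I retract and go above the upper edge.

{"method": "servo_tool", "body": {
  "rows": [
    [0.085,[-0.02,0,0],0],
    [0.085,[-0.045,0,0],0],
    [0.085,[-0.05,0,-0.03],0],
    [0.085,[-0.05,0,-0.07],0],
    [0.085,[-0.05,0,-0.11],0],
    [0.085,[-0.05,0,-0.15],0],
    [0.085,[-0.05,0,-0.19],0],
    [0.085,[-0.05,0,-0.23],0]
  ]
}}

```text
t: 7.28
ee_pos: [0.5594, 0.0951, 0.2222]
ee_rot: [179.9, -0.0, 83.2]
ft_force: [0.8, -0.3, 0.2]
opening: 0.0849
```

```bash
cat >> h.py <<'E'
def rv(u,v): return .532+.9936*u+.113*v, .2205-.113*u+.9936*v
E
python3 - <<'E'
from h import *
go(*rv(.042,.012),0.22,-6.5)
s,c=snap('side','s8.png'); a=cv2.resize(c['image'][100:270,230:440],None,fx=2,fy=2)
s,c=snap('scene','s8b.png'); b=cv2.resize(c['image'][120:290,270:480],None,fx=2,fy=2)
cv2.imwrite('pics/s8c.png',np.hstack([a,b])[:,:800])
# predicted case outline
def pt(u,v,z): return [*rv(u,v),z]
for cam in('scene','side'):
    im=arm.camera(cam); P=[pt(.042+x,-.052+.072-d*.0137,.12+d*.0082) for x,d in((-.095,0),(.095,0),(.095,1),(-.095,1))]+[pt(.042+x,-.052-.0137,.0082) for x in(.095,-.095)]
    S=4; I=cv2.resize(im['image'],None,fx=S,fy=S); p=((proj(im,P)+.5)*S).astype(int)
    cv2.polylines(I,[p],True,(0,255,0),1); m=p.mean(0).astype(int)
    cv2.imwrite(f'pics/s8_{cam}.png',I[max(m[1]-300,0):m[1]+300,max(m[0]-400,0):m[0]+400])
E
```

```text
t 7.28 shift [ 0.1335 -0.0002  0.0023] turn 1.565 pos [0.5594 0.0951 0.2222] rot [ 1.7995e+02 -5.0000e-02  8.3150e+01] F [ 0.8 -0.3  0.2] op 0.0849
```

View pics/s8_scene.png

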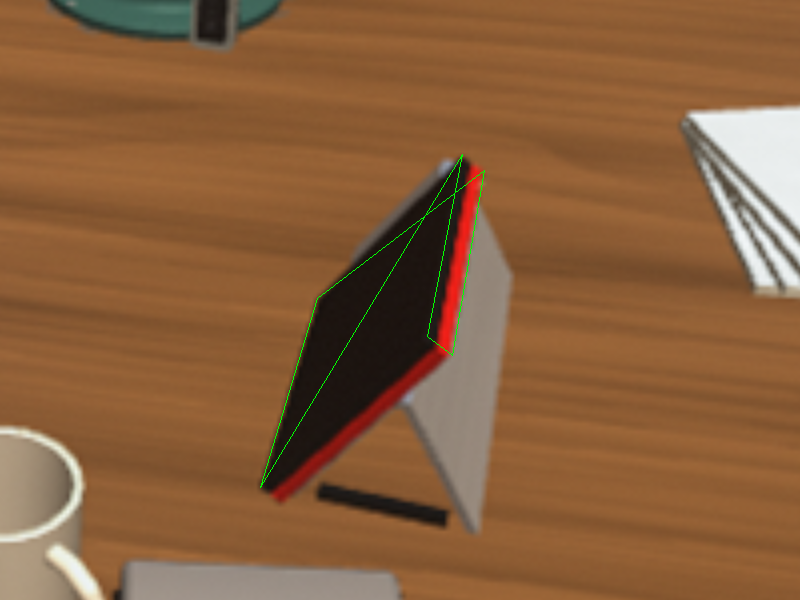

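View pics/s8_side.png

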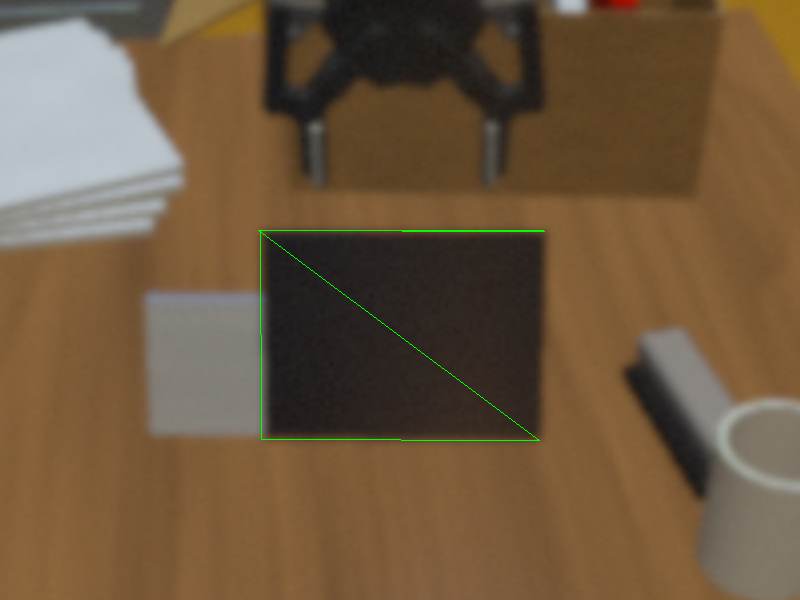

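The case stands leaning by itself, and the predicted outline fits to about 3 mm. Now I turn the hand and straddle the upper edge.

{"method": "servo_tool", "body": {
  "rows": [
    [0.085,[0.06,0,0],0.8],
    [0.085,[0.133,0,0],1.565],
    [0.085,[0.133,0,0],1.565],
    [0.085,[0.133,0,0],1.565],
    [0.085,[0.133,0,0],1.565],
    [0.085,[0.133,0,0],1.565],
    [0.085,[0.133,0,0],1.565],
    [0.085,[0.133,0,0],1.565]
  ]
}}

```text
t: 8.15
ee_pos: [0.5738, 0.2271, 0.2167]
ee_rot: [-179.9, 0.3, 26.5]
ft_force: [-0.2, -0.3, -0.6]
opening: 0.0851
```

```bash
python3 - <<'E'
from h import *
go(*rv(.042,.012),0.22,-6.5)
E
```

```text
t 8.15 shift [ 0.0014  0.     -0.0033] turn 0.576 pos [0.5738 0.2271 0.2167] rot [-179.95    0.27   26.51] F [-0.2 -0.3 -0.6] op 0.0851
```

{"method": "servo_tool", "body": {
  "rows": [
    [0.085,[0,0,0],0.58],
    [0.085,[0,0,0],0.58],
    [0.085,[0,0,0],0.58],
    [0.085,[0,0,0],0.58],
    [0.085,[0,0,0],0.58],
    [0.085,[0,0,0],0.58]
  ]
}}

```text
t: 8.65
ee_pos: [0.5739, 0.2267, 0.2169]
ee_rot: [179.9, 0.2, -6.5]
ft_force: [-0.5, -0.2, 0.4]
opening: 0.0848
```

```bash
python3 - <<'E'
from h import *
go(*rv(.042,.012),0.088,-6.5)
E
```

```text
t 8.65 shift [ 0.0016 -0.0013  0.1289] turn -0.000 pos [0.5739 0.2267 0.2169] rot [179.9    0.24  -6.51] F [-0.5 -0.2  0.4] op 0.0848
```

{"method": "servo_tool", "body": {
  "rows": [
    [0.085,[0,0,0.035],0],
    [0.085,[0,0,0.07],0],
    [0.085,[0,0,0.1],0],
    [0.085,[0,0,0.12],0],
    [0.085,[0,0,0.129],0],
    [0.085,[0,0,0.129],0]
  ]
}}

```text
t: 9.15
ee_pos: [0.5722, 0.226, 0.0864]
ee_rot: [179.8, 0.4, -6.3]
ft_force: [-0.4, 0.1, -0.1]
opening: 0.0853
```

```bash
python3 - <<'E'
from h import *
go(*rv(.042,-.062),0.088,-6.5)
s,c=snap('scene','s9b.png'); b=cv2.resize(c['image'][120:270,330:490],None,fx=4,fy=4)
cv2.imwrite('pics/s9c.png',b)
E
```

```text
t 9.15 shift [ 0.0025  0.072  -0.0014] turn 0.003 pos [0.5722 0.226  0.0864] rot [179.81   0.41  -6.31] F [-0.4  0.1 -0.1] op 0.0853
```

View pics/s9c.png

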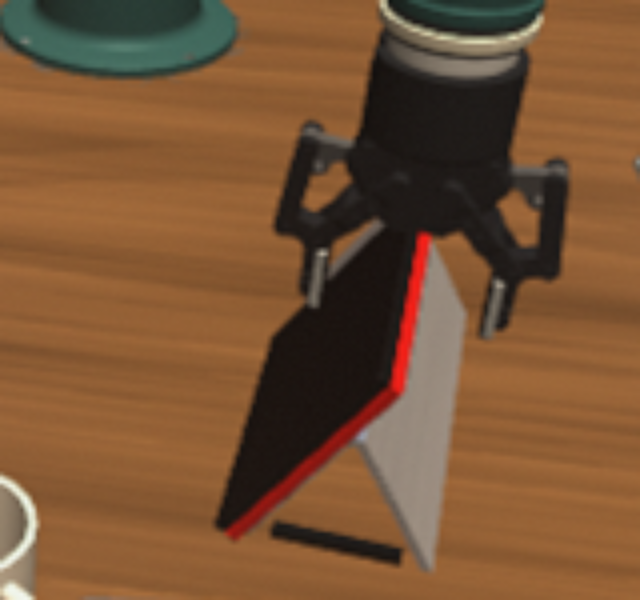

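{"method": "servo_tool", "body": {
  "rows": [
    [0.085,[0,0.015,0],0],
    [0.085,[0,0.03,0],0],
    [0.07,[0,0.036,0],0],
    [0.06,[0,0.041,0],0],
    [0.055,[0,0.046,0],0],
    [0.05,[0,0.05,0],0],
    [0.05,[0,0.053,0],0],
    [0.05,[0,0.053,0],0]
  ]
}}

```text
t: 9.87
ee_pos: [0.5693, 0.1737, 0.0908]
ee_rot: [180.0, 0.0, -6.4]
ft_force: [-0.0, -0.0, 0.9]
opening: 0.0501
```

```bash
python3 - <<'E'
from h import *
go(*rv(.042,-.062),0.088,-6.5)
s,c=snap('scene','s10b.png'); b=cv2.resize(c['image'][120:270,330:490],None,fx=4,fy=4)
cv2.imwrite('pics/s10c.png',b)
E
```

```text
t 9.87 shift [-0.0004  0.0198  0.0028] turn 0.001 pos [0.5693 0.1737 0.0908] rot [179.99   0.    -6.42] F [-0.  -0.   0.9] op 0.0501
```

View pics/s10c.png

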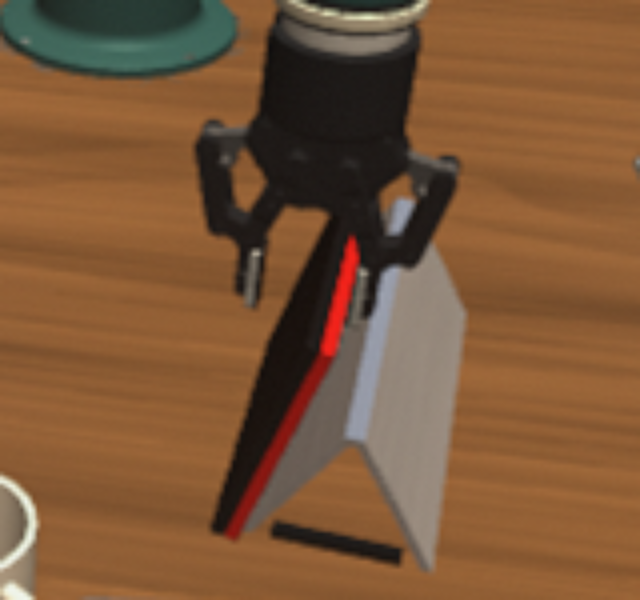

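{"method": "servo_tool", "body": {
  "rows": [
    [0.047,[0,0.004,0],0],
    [0.043,[0,0.008,0],0],
    [0.038,[0,0.012,0],0],
    [0.034,[0,0.016,0],0],
    [0.03,[0,0.018,0],0],
    [0.03,[0,0.018,0],0]
  ]
}}

```text
t: 10.42
ee_pos: [0.5673, 0.1559, 0.0907]
ee_rot: [180.0, 0.0, -6.4]
ft_force: [0.5, 0.1, -0.0]
opening: 0.0298
```

```bash
python3 - <<'E'
from h import *
go(*rv(.042,-.062),0.088,-6.5)
s,c=snap('scene','s11b.png'); b=cv2.resize(c['image'][120:270,330:490],None,fx=4,fy=4)
cv2.imwrite('pics/s11c.png',b)
E
```

```text
t 10.42 shift [-0.0004  0.0018  0.0027] turn 0.001 pos [0.5673 0.1559 0.0907] rot [ 1.7999e+02  1.0000e-02 -6.4300e+00] F [ 0.5  0.1 -0. ] op 0.0298
```

View pics/s11c.png

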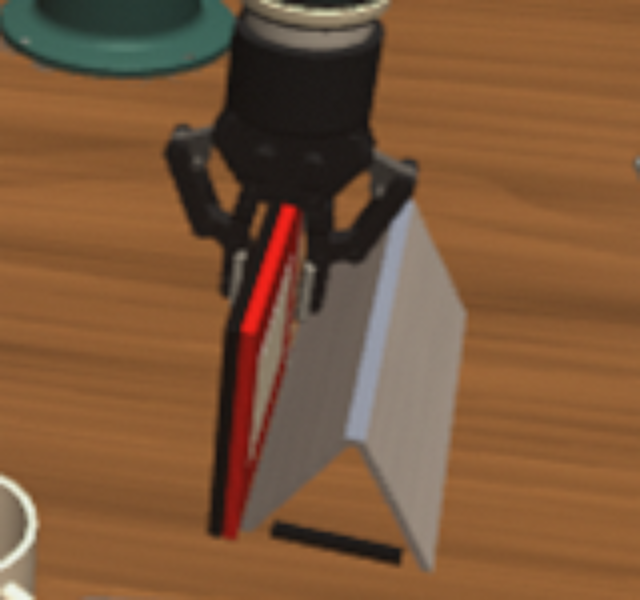

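The case is upright or slightly past, with the label showing on the +y side. Closing the grip now.

{"method": "servo_tool", "body": {
  "rows": [
    [0.022,[0,0.002,0],0],
    [0.01,[0,0.002,0],0],
    [0.01,[0,0.002,0],0],
    [0.01,[0,0.002,0],0],
    [0.01,[0,0.002,0],0]
  ],
  "force": 50
}}

```text
t: 10.88
ee_pos: [0.5673, 0.1546, 0.0909]
ee_rot: [-180.0, -0.0, -6.4]
ft_force: [0.2, 0.1, 0.0]
opening: 0.0157
```

{"method": "servo_tool", "body": {
  "rows": [
    [0.01,[0,0,-0.01],0],
    [0.01,[0,0,-0.03],0],
    [0.01,[0,0,-0.05],0],
    [0.01,[0,0,-0.05],0]
  ]
}}

```text
t: 11.22
ee_pos: [0.5698, 0.1552, 0.1452]
ee_rot: [-179.9, -0.4, -6.4]
ft_force: [1.4, 0.4, -1.6]
opening: 0.0155
```

```bash
python3 - <<'E'
from h import *
go(*rv(.042,-.062),0.088,-6.5)
s,c=snap('scene','s12b.png'); b=cv2.resize(c['image'][90:270,300:480],None,fx=3,fy=3)
s,c=snap('side','s12.png'); a=cv2.resize(c['image'][70:250,240:320+100],None,fx=3,fy=3)
cv2.imwrite('pics/s12c.png',np.hstack([b,a])[:,:1080]);cv2.imwrite('pics/s12c.png',cv2.resize(np.hstack([b,a]),(780,390)))
E
```

```text
t 11.22 shift [-0.0033  0.0015  0.0571] turn 0.002 pos [0.5698 0.1552 0.1452] rot [-179.88   -0.36   -6.38] F [ 1.4  0.4 -1.6] op 0.0155
```

View pics/s12c.png

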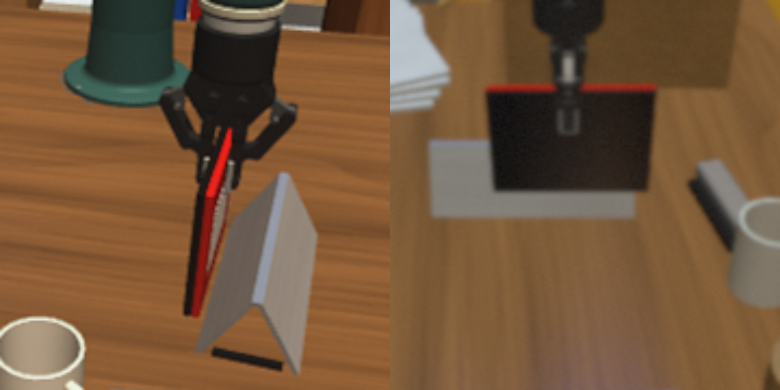

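```bash
python3 - <<'E'
from h import *
go(.530,-.1416,0.145,-3)
E
```

```text
t 11.32 shift [-0.0045  0.2986 -0.0036] turn -0.059 pos [0.5677 0.1546 0.1415] rot [-1.7997e+02 -1.0000e-01 -6.3900e+00] F [ 0.   0.1 -3.1] op 0.0153
```

{"method": "servo_tool", "body": {
  "rows": [
    [0.01,[0,0.02,0],0],
    [0.01,[0,0.05,0],-0.03],
    [0.01,[0,0.085,0],-0.059],
    [0.01,[-0.002,0.12,0],-0.059],
    [0.01,[-0.003,0.155,0],-0.059],
    [0.01,[-0.004,0.19,0],-0.059],
    [0.01,[-0.0045,0.225,0],-0.059],
    [0.01,[-0.0045,0.25,0],-0.059]
  ]
}}

```text
t: 11.98
ee_pos: [0.5326, -0.0957, 0.1387]
ee_rot: [180.0, 0.2, -3.1]
ft_force: [0.5, -0.1, -3.4]
opening: 0.0155
```

{"method": "servo_tool", "body": {
  "rows": [
    [0.01,[0,0.02,0],0],
    [0.01,[0,0.04,0],0],
    [0.01,[0,0.048,0],0],
    [0.01,[0,0.048,0],0],
    [0.01,[0,0.048,0],0]
  ]
}}

```text
t: 12.4
ee_pos: [0.5315, -0.1409, 0.1395]
ee_rot: [-179.9, 0.1, -3.1]
ft_force: [0.5, -0.6, -1.8]
opening: 0.0154
```

```bash
python3 - <<'E'
from h import *
go(.530,-.1416,0.093,-3)
s,c=snap('scene','s13b.png'); b=cv2.resize(c['image'][90:270,190:370],None,fx=3,fy=3)
s,c=snap('side','s13.png'); a=cv2.resize(c['image'][150:330,230:410],None,fx=3,fy=3)
cv2.imwrite('pics/s13c.png',cv2.resize(np.hstack([b,a]),(780,390)))
E
```

```text
t 12.40 shift [-0.0013  0.0009  0.0465] turn -0.001 pos [ 0.5315 -0.1409  0.1395] rot [-1.7993e+02  1.3000e-01 -3.0800e+00] F [ 0.5 -0.6 -1.8] op 0.0154
```

View pics/s13c.png

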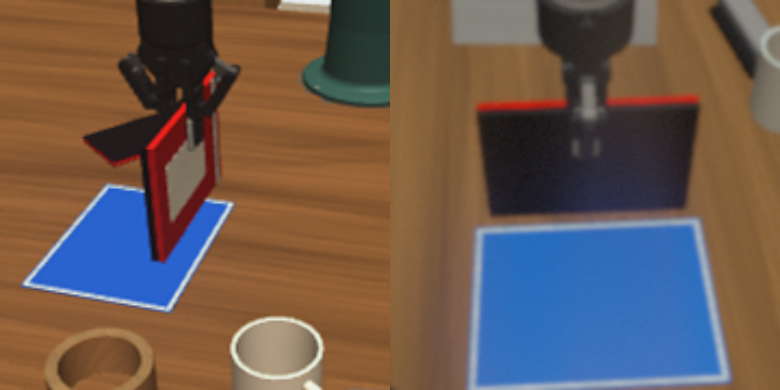

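{"method": "servo_tool", "body": {
  "rows": [
    [0.01,[0,0,0.015],0],
    [0.01,[0,0,0.03],0],
    [0.01,[0,0,0.038],0],
    [0.01,[0,0,0.042],0],
    [0.01,[0,0,0.045],0],
    [0.01,[0,0,0.047],0],
    [0.01,[0,0,0.047],0]
  ]
}}

```text
t: 13.08
ee_pos: [0.5326, -0.1412, 0.0939]
ee_rot: [-180.0, -0.0, -3.0]
ft_force: [-0.9, 0.1, -2.3]
opening: 0.0151
```

```bash
python3 - <<'E'
from h import *
go(.530,-.1416,0.093,-3)
s,c=snap('scene','s14b.png'); b=cv2.resize(c['image'][90:270,190:370],None,fx=4,fy=3)
cv2.imwrite('pics/s14c.png',b)
E
```

```text
t 13.08 shift [-0.0026  0.0006  0.0009] turn 0.000 pos [ 0.5326 -0.1412  0.0939] rot [-1.8e+02 -2.0e-02 -3.0e+00] F [-0.9  0.1 -2.3] op 0.0151
```

View pics/s14c.png

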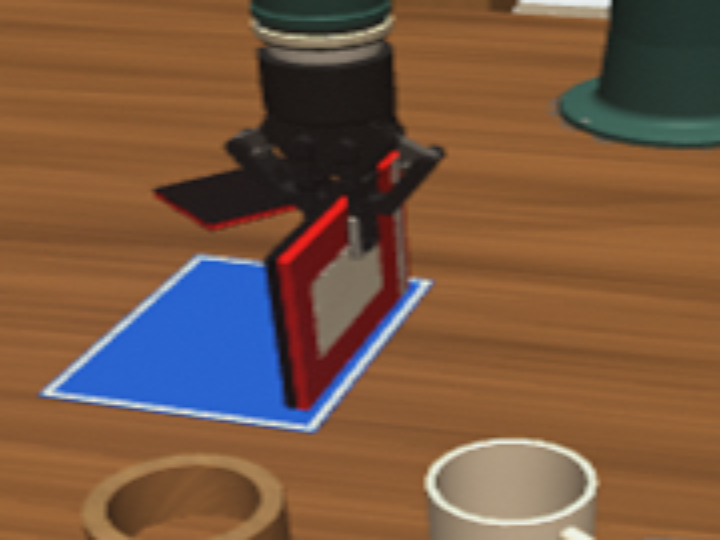

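{"method": "servo_tool", "body": {
  "rows": [
    [0.01,[0,0,0.001],0],
    [0.01,[0,0,0.002],0],
    [0.01,[0,0,0.003],0],
    [0.01,[0,0,0.003],0]
  ]
}}

```text
t: 13.47
ee_pos: [0.5325, -0.1415, 0.0909]
ee_rot: [180.0, -0.0, -3.0]
ft_force: [-0.0, 0.2, -2.4]
opening: 0.0155
```

{"method": "servo_tool", "body": {
  "rows": [
    [0.01,[0,0,0.001],0],
    [0.01,[0,0,0.002],0],
    [0.01,[0,0,0.002],0]
  ]
}}

```text
t: 13.72
ee_pos: [0.5326, -0.1415, 0.0909]
ee_rot: [180.0, -0.0, -3.0]
ft_force: [-4.6, 1.4, 9.1]
opening: 0.0158
```

{"method": "servo_tool", "body": {
  "rows": [
    [0.01,[0,0,0.001],0],
    [0.01,[0,0,0.002],0],
    [0.01,[0,0,0.002],0]
  ]
}}

```text
t: 13.97
ee_pos: [0.5326, -0.1416, 0.0908]
ee_rot: [180.0, -0.0, -3.0]
ft_force: [-11.1, 1.6, 21.5]
opening: 0.0156
```

The bottom edge is on the mat. Next I relax the grip, loosen it, and check that the case stands.

{"method": "servo_tool", "body": {
  "rows": [
    [0.01,[0,0,-0.004],0],
    [0.01,[0,0,-0.004],0],
    [0.02,[0,0,-0.004],0],
    [0.026,[0,0,-0.004],0],
    [0.03,[0,0,-0.004],0],
    [0.03,[0,0,-0.004],0],
    [0.03,[0,0,-0.004],0]
  ],
  "force": 20
}}

```text
t: 14.55
ee_pos: [0.5323, -0.1414, 0.0905]
ee_rot: [-180.0, 0.0, -3.0]
ft_force: [0.2, -0.4, 1.0]
opening: 0.0301
```

```bash
python3 - <<'E'
from h import *
go(.530,-.1416,0.093,-3)
s,c=snap('scene','s15b.png'); b=cv2.resize(c['image'][90:270,190:370],None,fx=4,fy=3)
cv2.imwrite('pics/s15c.png',b)
E
```

```text
t 14.55 shift [-0.0023  0.0004 -0.0025] turn -0.000 pos [ 0.5323 -0.1414  0.0905] rot [-1.7999e+02  2.0000e-02 -3.0100e+00] F [ 0.2 -0.4  1. ] op 0.0301
```

View pics/s15c.png

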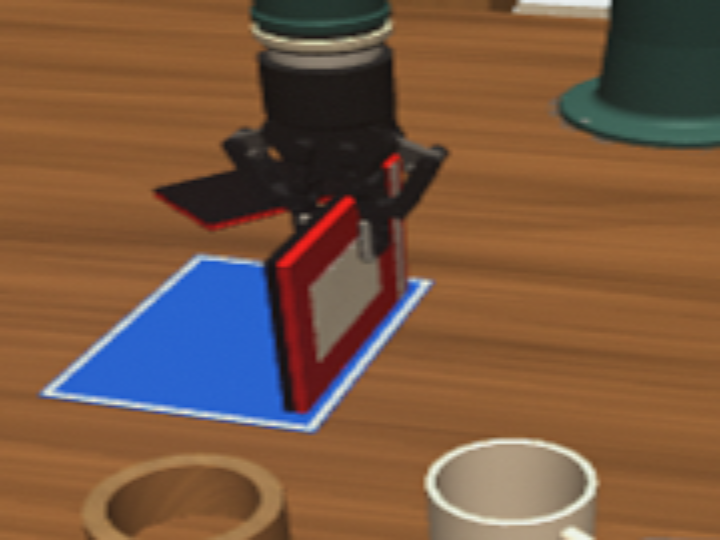

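{"method": "servo_tool", "body": {
  "rows": [
    [0.03,[0,0.006,0],0],
    [0.03,[0,0.012,0],0],
    [0.03,[0,0.018,0],0],
    [0.03,[0,0.023,0],0],
    [0.03,[0,0.027,0],0],
    [0.03,[0,0.029,0],0],
    [0.03,[0,0.029,0],0]
  ]
}}

```text
t: 15.18
ee_pos: [0.5308, -0.1711, 0.0908]
ee_rot: [180.0, -0.0, -3.1]
ft_force: [0.0, 0.1, 1.0]
opening: 0.0299
```

```bash
python3 - <<'E'
from h import *
go(.530,-.1416,0.093,-3)
s,c=snap('scene','s16b.png'); b=cv2.resize(c['image'][90:270,190:370],None,fx=4,fy=3)
cv2.imwrite('pics/s16c.png',b)
E
```

```text
t 15.18 shift [-0.0024 -0.0294 -0.0022] turn -0.001 pos [ 0.5308 -0.1711  0.0908] rot [179.99  -0.    -3.07] F [0.  0.1 1. ] op 0.0299
```

View pics/s16c.png

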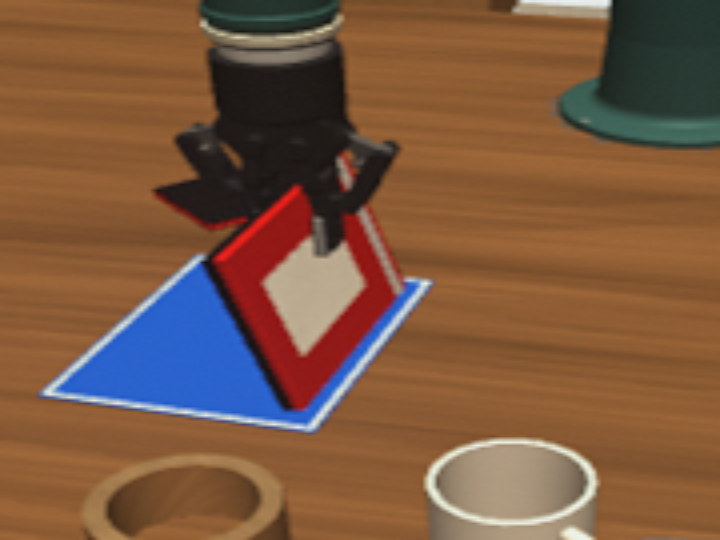

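{"method": "servo_tool", "body": {
  "rows": [
    [0.037,[0,0.001,0],0],
    [0.044,[0,0.002,0],0],
    [0.051,[0,0.003,0],0],
    [0.059,[0,0.004,0.002],0],
    [0.067,[0,0.005,0.003],0],
    [0.076,[0,0.006,0.004],0],
    [0.085,[0,0.007,0.005],0],
    [0.085,[0,0.007,0.005],0]
  ]
}}

```text
t: 15.9
ee_pos: [0.5303, -0.1774, 0.0854]
ee_rot: [-180.0, 0.0, -3.0]
ft_force: [0.0, 0.0, 0.9]
opening: 0.0848
```

```bash
python3 - <<'E'
from h import *
go(.530,-.1416,0.093,-3)
s,c=snap('scene','s17b.png'); b=cv2.resize(c['image'][90:270,190:370],None,fx=4,fy=3)
cv2.imwrite('pics/s17c.png',b)
E
```

```text
t 15.90 shift [-0.0022 -0.0358 -0.0076] turn -0.000 pos [ 0.5303 -0.1774  0.0854] rot [-1.80e+02  2.00e-02 -3.02e+00] F [0.  0.  0.9] op 0.0848
```

View pics/s17c.png

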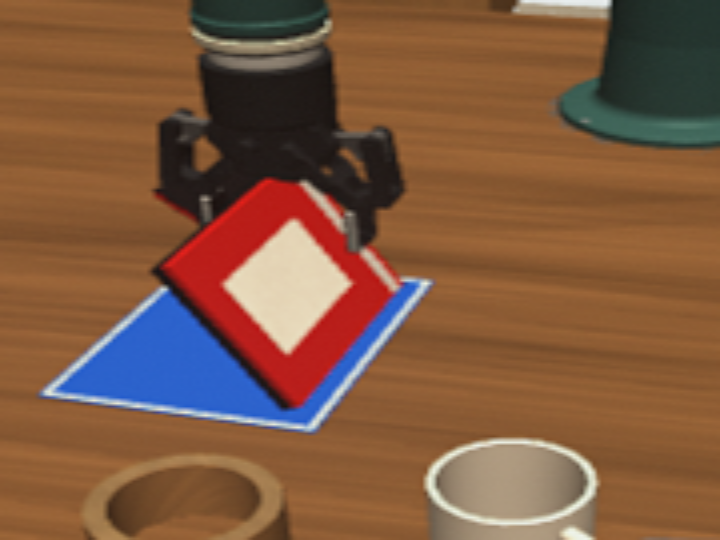

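{"method": "servo_tool", "body": {
  "rows": [
    [0.085,[0,0.005,0.005],0],
    [0.085,[0,0.01,0.009],0],
    [0.085,[0,0.015,0.013],0],
    [0.085,[0,0.02,0.017],0],
    [0.085,[0,0.025,0.02],0],
    [0.085,[0,0.029,0.024],0],
    [0.085,[0,0.029,0.024],0]
  ]
}}

```text
t: 16.53
ee_pos: [0.5282, -0.207, 0.0606]
ee_rot: [-180.0, 0.1, -3.1]
ft_force: [-0.2, -2.2, 0.1]
opening: 0.085
```

```bash
python3 - <<'E'
from h import *
go(.530,-.1416,0.093,-3)
s,c=snap('scene','s18b.png'); b=cv2.resize(c['image'][90:270,190:370],None,fx=4,fy=3)
cv2.imwrite('pics/s18c.png',b)
E
```

```text
t 16.53 shift [-0.0018 -0.0654 -0.0324] turn -0.001 pos [ 0.5282 -0.207   0.0606] rot [-1.7999e+02  8.0000e-02 -3.0600e+00] F [-0.2 -2.2  0.1] op 0.085
```

View pics/s18c.png

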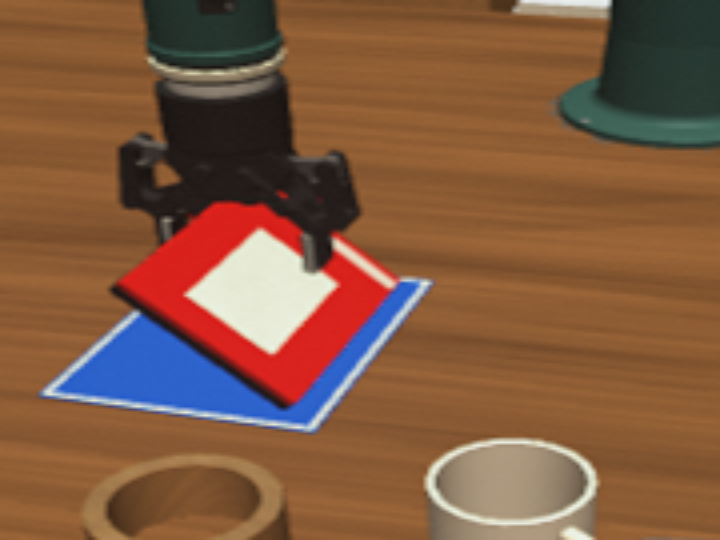

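{"method": "servo_tool", "body": {
  "rows": [
    [0.085,[0,0.004,0.002],0],
    [0.085,[0,0.008,0.005],0],
    [0.085,[0,0.012,0.008],0],
    [0.085,[0,0.016,0.011],0],
    [0.085,[0,0.019,0.014],0],
    [0.085,[0,0.022,0.016],0],
    [0.085,[0,0.022,0.016],0]
  ]
}}

```text
t: 17.17
ee_pos: [0.5273, -0.2287, 0.0451]
ee_rot: [-180.0, 0.1, -3.0]
ft_force: [0.5, -1.0, -0.1]
opening: 0.0852
```

```bash
python3 - <<'E'
from h import *
go(.530,-.1416,0.093,-3)
s,c=snap('scene','s19b.png'); b=cv2.resize(c['image'][90:270,190:370],None,fx=4,fy=3)
cv2.imwrite('pics/s19c.png',b)
E
```

```text
t 17.17 shift [-0.002  -0.0871 -0.0479] turn -0.001 pos [ 0.5273 -0.2287  0.0451] rot [-1.7999e+02  5.0000e-02 -3.0400e+00] F [ 0.5 -1.  -0.1] op 0.0852
```

View pics/s19c.png

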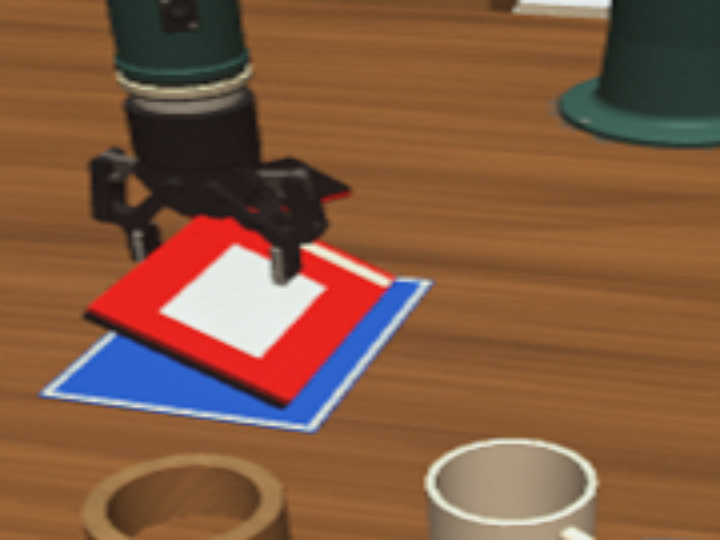

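{"method": "servo_tool", "body": {
  "rows": [
    [0.085,[0,0.003,0.003],0],
    [0.085,[0,0.006,0.007],0],
    [0.085,[0,0.009,0.01],0],
    [0.085,[0,0.011,0.013],0],
    [0.085,[0,0.013,0.015],0],
    [0.085,[0,0.016,0.016],0],
    [0.085,[0,0.02,0.016],0],
    [0.085,[0,0.024,0.016],0]
  ]
}}

```text
t: 17.88
ee_pos: [0.5265, -0.2525, 0.0298]
ee_rot: [-180.0, 0.0, -3.0]
ft_force: [0.4, 0.0, 0.0]
opening: 0.0851
```

```bash
python3 - <<'E'
from h import *
go(.530,-.1416,0.093,-3)
s,c=snap('scene','s20b.png'); b=cv2.resize(c['image'][90:270,190:370],None,fx=4,fy=3)
cv2.imwrite('pics/s20c.png',b)
E
```

```text
t 17.88 shift [-0.0023 -0.1109 -0.0632] turn -0.000 pos [ 0.5265 -0.2525  0.0298] rot [-179.99    0.     -3.  ] F [0.4 0.  0. ] op 0.0851
```

View pics/s20c.png

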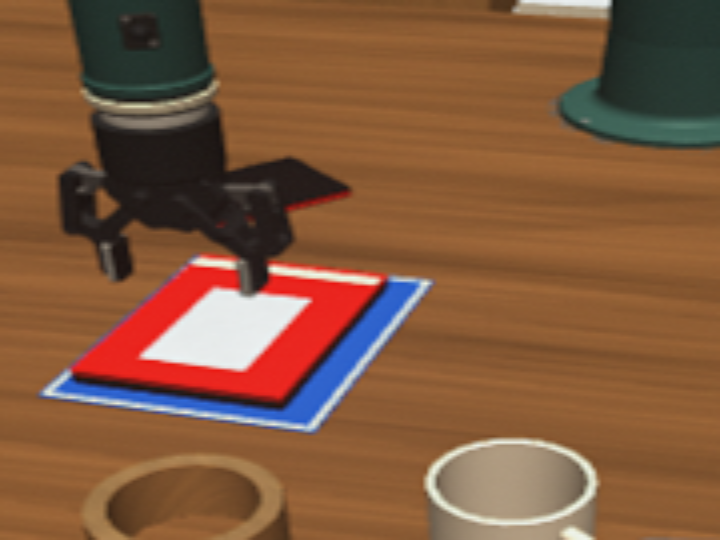

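{"method": "servo_tool", "body": {
  "rows": [
    [0.085,[0,0,-0.03],0],
    [0.085,[0,0,-0.07],0],
    [0.085,[0,0.03,-0.11],0],
    [0.085,[0,0.06,-0.14],0],
    [0.085,[0,0.09,-0.16],0],
    [0.085,[0,0.11,-0.17],0],
    [0.085,[0,0.11,-0.17],0]
  ]
}}

```text
t: 18.52
ee_pos: [0.5226, -0.3682, 0.2055]
ee_rot: [179.6, -0.5, -3.2]
ft_force: [0.8, -1.0, 0.5]
opening: 0.0846
```

```bash
python3 - <<'E'
from h import *
go(.530,-.1416,0.093,-3)
def box(x,y,yaw,L,W,h):
    a=np.radians(yaw);R=np.array([[np.cos(a),-np.sin(a)],[np.sin(a),np.cos(a)]])
    q=np.array([[L,W],[L,-W],[-L,-W],[-L,W]])/2
    return np.c_[(R@q.T).T+[x,y],np.full(4,h)]
for cam in ['scene','side']:
    s,c=snap(cam,cam+'21.png')
    t=topdown(c,.0175); b=t.astype(int); m=((b[...,2]>b[...,0]+90)&(b[...,1]<60)).astype(np.uint8)*255
    print(cam,'red');rects(m)
    t=topdown(c,.001); b=t.astype(int); m=((b[...,0]>b[...,2]+60)).astype(np.uint8)*255
    print(cam,'blue');rects(m)
    print([(np.round(d['location'],3).tolist(),round(d['p'],2)) for d in arm.pinpoint('case',cam)])
    S=3; im=cv2.resize(c['image'],None,fx=S,fy=S); cv2.polylines(im,[((proj(c,box(.527,-.220,-3,.19,.14,.0175))+.5)*S).astype(int)],True,(0,255,0),1)
    m=((proj(c,[[.53,-.21,0]])[0])*S).astype(int); cv2.imwrite(f'pics/e_{cam}.png',im[m[1]-200:m[1]+200,m[0]-300:m[0]+300])
E
```

```text
t 18.52 shift [-0.0061 -0.2275  0.1108] turn -0.003 pos [ 0.5226 -0.3682  0.2055] rot [179.57  -0.46  -3.19] F [ 0.8 -1.   0.5] op 0.0846
scene red
ctr x 0.541 y -0.217  size 142 184 ang 2.9 area 23772.5
scene blue
ctr x 0.529 y -0.212  size 168 221 ang 3.0 area 6643.0
[([0.295, -0.298, 0.0], 0.8)]
side red
ctr x 0.485 y -0.219  size 139 58 ang 3.0 area 4592.5
side blue
[([0.53, -0.22, 0.008], 0.7), ([0.288, -0.3, 0.005], 0.69)]
```

View pics/e_scene.png

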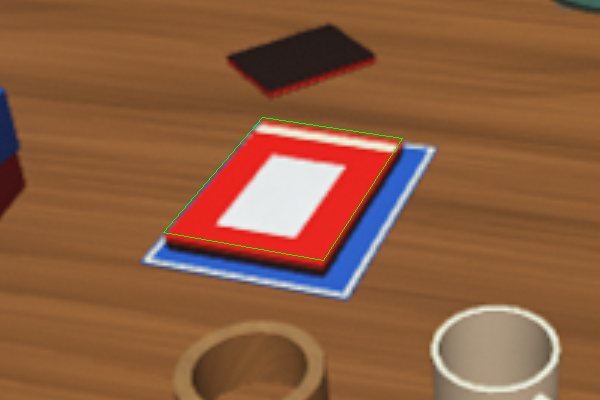

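View pics/e_side.png

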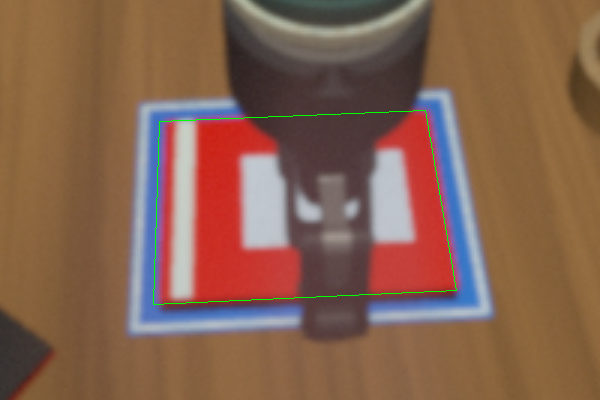

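The case lies flat, red side up, within about 9 mm of the mat centre and square to it. The mug and tape roll look unmoved and the robot is clear, so I'm handing in.

```bash
python3 -c "
from plant import arm
o=arm.observe();print(o['t'],o['ee_pos'],o['ft_force'])
print(arm.hand_in())"
```

```text
18.7167 [ 0.51992217 -0.36085918  0.19837323] [-0.09958616 -0.15512044 -0.04911339]
the job is handed in; nothing more can be done
None
```

The case is turned over and lies flat on the mat, red label side up. I handed the job in at 18.7 s; no verdict is reported.

**What I did:** I pushed the larger case squarely up the rest with both open fingers until it stood leaning there by itself. I then pulled its upper edge upright, gripped it and carried it to the mat. There I stood it on edge, leaned it over on one finger, and lowered it label side up.

**Last checks:**
- **Position:** the case outline fits at about (0.527, -0.220), with the mat centre at (0.530, -0.2115). That is about 3 mm off in x and 9 mm in y, against the 25 mm allowed, and the case is within 1° of square to the mat.
- **Touching:** the gripper was about 0.2 m up and the measured force was near zero.
- **Mug, tape roll and stapler:** the arm stayed clear of all three. The mug and tape roll look unmoved in the last pictures, but I did not re-measure any of the three.

**Checks that disagreed or failed:**
- **Scene camera, colour measurement:** it put the case centre at x = 0.541 instead of 0.527. The red front edge was probably counted in with the top, and even that figure is within tolerance.
- **Scene camera, network:** at the end it reported only the look-alike. The side camera's network gave (0.530, -0.220), which agrees with the fitted outline.
- **Side camera, colour measurement:** the arm blocked part of the view, so that measurement was only partial.

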